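# Prime the sample pump and snap its dust cover on

### The arm

A 7-joint arm with a two-finger parallel gripper is mounted at the origin on the work surface. World frame = base frame: x ahead of the robot, y to its left, z up, the work surface at z = 0. Lengths are in m, angles in rad, forces in N, time in s.
With the tool pointing down it reaches from about 0.35 to 0.9 m from the base axis. Payload 7.2 kg.
Tool frame: the origin (TCP) lies midway between the tips of the shut fingers; the grasp point (between the pads) lies bot.tcp_to_grasp behind it (bot.tcp_to_grasp is the distance from the TCP to the grasp point, in m); z points along the fingers, x is the direction in which the jaws open and shut, and the axes are right-handed (so a half turn about z gives the same grasp; the last joint's range is limited). The gripper opens to 85 mm and grips with 20 to 120 N. Pads are 22 mm wide; open, the fingers measure 114 mm over their backs; the gripper's body (76 mm by 85 mm) begins 54 mm behind the grasp point. The pads swing forward as they close: fully open they stand 13 mm farther back than shut.
Start: joints at [1.057, 0.411, -0.013, 1.596, 0.006, 1.134, -0.082], TCP at [0.269, -0.564, 0.231] pointing down, gripper open.
Joint ranges: [-2.95, 2.95], [-0.29, 1.99], [-1.47, 1.44], [0.14, 2.54], [-1.03, 4.17], [0.13, 1.85], [-2.86, 2.86]. Speed limits (rad/s): [2.39, 2.39, 3.01, 3.01, 3.14, 3.14, 3.14].

### API

Orientations are given as a rotation vector (axis times angle).
In Python, from workcell import bot gives the robot as it stands. The module is installed in compiled form; this text tells all that it offers.
- The arm moves only by the tool move_arm, never from a script. Its argument "steps" is a list of rows, each an object of numbers: "jaw": the opening, from 0 (shut) to 1 (fully open); "tx", "ty", "tz": the shift along the tool's x, y, z in m; "ax", "ay", "az": the turn, a rotation vector about the tool's x, y, z in degrees. In form: [{"jaw": .., "tx": .., "ty": .., "tz": .., "ax": .., "ay": .., "az": ..}, ...]. A call has 1 to 12 rows; each row shifts and turns the commanded pose from where the row before left it, along the tool's axes as they then stand; what a row does not reach is not made up. A row lasts 1/10 s, in which the tool goes at most 50 mm and 8.59 degrees, less where a joint would pass 70% of its speed; a pose out of reach is approached as far as the arm can. A call is refused whole if a number of a shift passes 0.05 or a number of a turn 8.59, either way. A call with a gripper value outside its range is refused whole. The fingers move at their own pace and stop on an object; the grip force is fixed at half the most. Time passes only in rows, so rows that do not move let the fingers close. It gives the time, the measured TCP pose, the force and the opening at its end, in the units of the state.
- bot.observe(): the state, without advancing time (a new reading comes with each control period).
- bot.camera(name): name is "scene" or "top" or "wrist"; returns the picture (420x560x3 uint8, blue, green, red); there is no depth.
- bot.calibration(name): a dict with "fx", "fy", "cx", "cy" (pixels), "dist" ([k1, k2, p1, p2, k3] as OpenCV has them; the pictures are not rectified), "R" (3x3) and "t" (3): a world point X has camera coordinates R X + t. Camera axes: x right, y down, z forward; pixel columns grow to the right and rows downward; lengths in m; the calibration is good to about 2 mm. A picture is of the moment at which its call begins: read the wrist's pose just before it. calibration takes no time and is no camera call; for the wrist camera it gives the pose at the moment of the call.
- bot.job_done(): hands the job in, once; it reports no verdict.
The state is a dict: "time": time; "joint_pos": joint angles; "qd": joint speeds; "joint_torque": joint torques, N m; "eef_pos": TCP position; "eef_rot": TCP orientation; "contact_force": force on the tool from outside, world axes, zero at the start; "moment": the same for the moment, N m; "finger_gap": finger opening in m.
Only numpy, scipy, OpenCV 4.12 (cv2) and the standard library are available. Lean on these libraries where they do the work, as an engineer would, in place of code of your own. Each camera call takes 0.05 s, during which the arm holds its last target.

### The job

Prime the sample pump: press the plunger head on top of it all the way down to its stop and let it spring back up. Then lift the rectangular dust cover off the tray by its rib, set it over the pump's plinth and press it down until it snaps home onto the pump, and keep pressing: finish with the fingers still on the cover, pressing it down firmly. Leave everything else standing where it is.

Things in the scene. Friction and masses are not known exactly. Their poses are not given: they have to be found in the camera images.
- pump: Pump module, fixed to the bench: white box 170 (x) x 150 (y) x 50 mm high; origin under its centre, axes along its sides. On the middle of its top stands a grey plinth 72 mm (x) x 44 mm (y), 22 mm high, upright sides, top edges rounded by 5 mm.
- seat (a point): Centre of the pump box's flat top (at the foot of the plinth), 50 mm above the bench; axes as the pump's. From the plinth's two long sides (+y and -y) a round sprung steel catch, 26 mm long along x, sticks out 6 mm, 11.5 mm above the box's top; the catches yield inward.
- plunger (a joint): Pump plunger: how far its head is pressed down, 0 at rest (up) to 0.010 m at its stop. A spring brings it back. It starts down at about 1.5 N and reaches the stop at about 5 N; push with 8 N or so to be sure of the stop.
- plunger_top (a point): Centre of the top of the plunger head, a grey disc of 30 mm diameter on the middle of the plinth. At rest it stands 36 mm above the box's top (14 mm above the plinth).
- cover_rib (a point): Centre (half-way up) of the dust cover's grip rib. Cover: upturned white plastic box, open below, 84 (x) x 64 (y) x 44 mm high, walls 3 mm, about 90 g. The rib stands on the middle of its flat top: 50 mm long (x), 12 mm thick (y), 22 mm high; this point is 55 mm above the cover's lower edge, 11 mm above its flat top. Cover home: this point is 55 mm above 'seat'.
- cover_foot (a point): Centre of the cover's lower edge. Beads inside its long walls narrow the opening to 50 mm (y): it goes over the plinth, long side along long side, either way round, 3 mm to spare per side. 13 mm above the box's top the beads meet the catches; 10 to 20 N straight down at the middle pushes past; at 7 mm the force suddenly drops. Home, this point is at 'seat'; the plunger stays free inside.
- tray: Fixed shallow steel tray 170 (x) x 260 (y) mm, floor 4 mm thick, rim 12 mm high; origin under its centre. The cover stands in its +y half, the round cap and the dish in its -y half.
- round_cap: Bystander in the tray: white round cap, 52 mm diameter, 46 mm high with its knob; origin under its centre.
- dish: Bystander in the tray: glass dish, 60 mm diameter, 18 mm high; origin under its centre.
- jar: Bystander between tray and pump: specimen jar, 44 mm diameter, 65 mm high; origin under its centre.
- reagent: Bystander at the back: brown reagent bottle, 70 mm diameter, 150 mm high; origin under its centre.
- slide_box: Bystander at the back: flat slide box 90 x 160 x 35 mm; origin under its centre.
- beaker: Bystander on the left: beaker, 68 mm diameter, 90 mm high; origin under its centre.
- timer: Bystander on the right: bench timer 60 x 70 x 25 mm; origin under its centre.
Not all that is in view belongs to the job. What is shaped like the part that bears cover_rib but orange or pink is not meant.

How it is judged:
By the outcome, as a careful person would: the job done as asked, in the order asked, and still so for the second after the job is handed in, while the arm keeps its last pose, push and grip.
It also fails if it takes over 64 s, if anything falls off the work surface, if the arm or the gripper's body presses on something with over 40 N, if the wrist force passes 120 N, or if a joint passes its speed limit or range.

## Working session

There is one attempt and no reset: what is moved stays moved. The work goes in short steps, Python scripts to look and compute and a tool call to move; the robot and the scene stay as the last step left them, time stands still between calls to the robot, and variables do not carry over. Pictures are saved under pics/ and viewed, and the job is handed in when it is done.

Besides the shell and the picture viewer there is one more tool, called after "Emit:" as name([rows], argument=value, ...), one row to a line, values as JSON. move_arm: Moves the arm, as the interface text tells. Its arguments: {"type":"object","properties":{"steps":{"type":"array"}},"required":["steps"]}

```bash
mkdir -p pics; python3 - <<'E'
from workcell import bot
import cv2
print(bot.observe()); print(bot.tcp_to_grasp)
for n in("scene","top"):
    cv2.imwrite(f"pics/{n}0.png",bot.camera(n)); print(n,bot.calibration(n))
E
```

```text
{'time': 0.0, 'joint_pos': array([ 1.05683728,  0.41190451, -0.01274873,  1.59707631,  0.00564145,
        1.13428985, -0.08219852]), 'qd': array([-0.00045627, -0.00016025,  0.00014548, -0.00045789, -0.00114488,
        0.00043145,  0.001754  ]), 'joint_torque': array([ 1.67522485e-04, -6.00626993e+01,  6.82562962e-01, -2.99410200e+01,
        1.39320982e-02,  1.05925481e-02, -4.86258705e-05]), 'eef_pos': array([ 0.26921353, -0.56348174,  0.23043681]), 'eef_rot': array([-2.65694483e+00,  1.67496349e+00,  2.29040276e-03]), 'contact_force': array([ 0.13333988, -0.38677753, -0.29306971]), 'moment': array([ 0.0126041 , -0.00884255, -0.00932949]), 'finger_gap': 0.08506239029428346}
0.0187
scene {'fx': 420.33584284548846, 'fy': 420.33584284548846, 'cx': 279.9478081540406, 'cy': 204.31460710236195, 'dist': array([-0.11133668,  0.        ,  0.        ,  0.        ,  0.        ]), 'R': array([[ 0.88017866,  0.47423376,  0.01969424],
       [ 0.35012531, -0.62069966, -0.7015299 ],
       [-0.32046495,  0.6243671 , -0.71236784]]), 't': array([-0.4850358 , -0.11738134,  1.29562244])}
top {'fx': 444.9701498522403, 'fy': 444.9701498522403, 'cx': 277.0758389669058, 'cy': 210.74953200682748, 'dist': array([-0.12835324,  0.        ,  0.        ,  0.        ,  0.        ]), 'R': array([[-4.47041185e-04, -9.99980837e-01, -6.17459288e-03],
       [-9.91053329e-01,  1.26712992e-03, -1.33460456e-01],
       [ 1.33465723e-01,  6.05968851e-03, -9.91034904e-01]]), 't': array([0.0173672 , 0.54214654, 1.23517571])}
```

View pics/scene0.png

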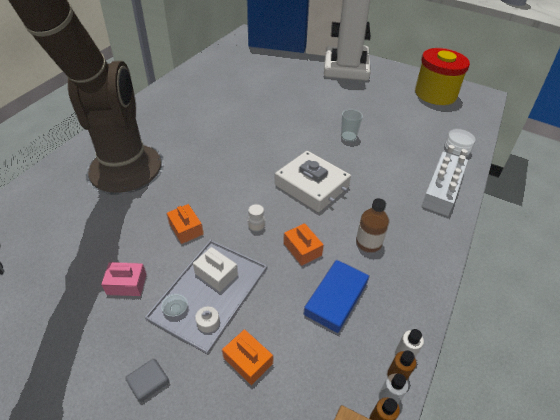

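View pics/top0.png

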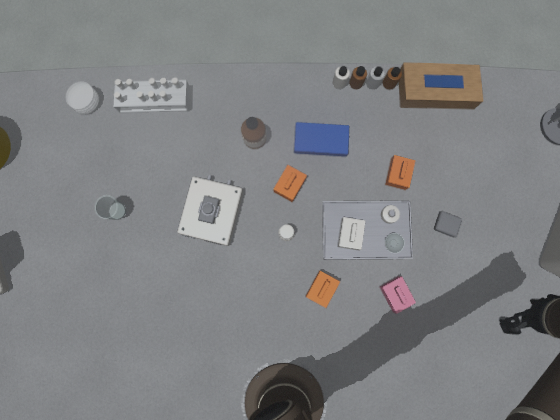

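Top picture: the white ribbed cover is in the tray at (351,233). Things it could be mistaken for are the orange ones at (290,182), (401,171) and (323,288), the pink one at (398,294), and the white round cap at (391,214). I choose the white one at (351,233). The pump is at (210,210). Next I check close crops.

```bash
python3 - <<'E'
import cv2,numpy as np
im=cv2.imread("pics/top0.png")
a=cv2.resize(im[195:275,315:415],None,fx=4,fy=5*.8,interpolation=cv2.INTER_CUBIC)
b=cv2.resize(im[170:250,170:270],None,fx=4,fy=4,interpolation=cv2.INTER_CUBIC)
s=cv2.imread("pics/scene0.png")
c=cv2.resize(s[235:295,185:245+25],None,fx=4,fy=4,interpolation=cv2.INTER_CUBIC)
d=cv2.resize(s[145:215,265:365],None,fx=4,fy=4,interpolation=cv2.INTER_CUBIC)
cv2.imwrite("pics/c1.png",np.hstack([a,b])); 
c=cv2.resize(s[232:302,165:265],None,fx=4,fy=4,interpolation=cv2.INTER_CUBIC)
cv2.imwrite("pics/c2.png",np.hstack([c,d]))
E
```

```text
(no output)
```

View pics/c1.png

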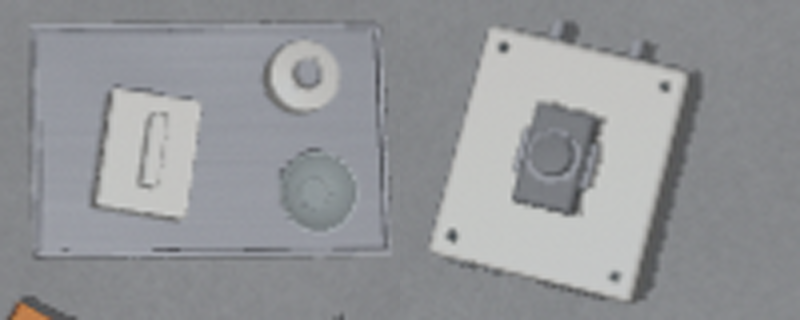

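View pics/c2.png

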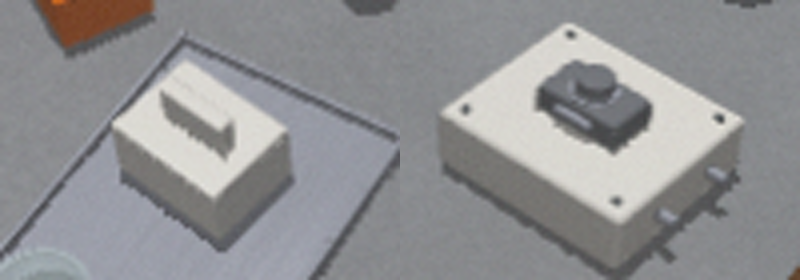

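```bash
cat > h.py <<'E'
from workcell import bot
import cv2,numpy as np
def ray(c,px):
    K=np.array([[c['fx'],0,c['cx']],[0,c['fy'],c['cy']],[0,0,1]])
    p=cv2.undistortPoints(np.array(px,float).reshape(-1,1,2),K,c['dist']).reshape(-1,2)
    R=np.array(c['R']);t=np.array(c['t'])
    return -R.T@t,np.c_[p,np.ones(len(p))]@R
def atz(c,px,z):
    o,d=ray(c,px); s=(z-o[2])/d[:,2]; return o+d*s[:,None]
def proj(c,X):
    K=np.array([[c['fx'],0,c['cx']],[0,c['fy'],c['cy']],[0,0,1]])
    return cv2.projectPoints(np.array(X,float).reshape(-1,1,3),cv2.Rodrigues(np.array(c['R']))[0],np.array(c['t']),K,c['dist'])[0].reshape(-1,2)
def crop(u,o,f=4): return (np.array(u,float)+.5)/f-.5+np.array(o)
E
cat > m.py <<'E'
from h import *
def rep(n,P):
    e=[P[(i+1)%4]-P[i] for i in range(4)]
    print(n,P.mean(0).round(4),"sides",[round(np.linalg.norm(x)*1e3,1) for x in e],"ang",[round(np.degrees(np.arctan2(x[1],x[0])),1) for x in e])
T=bot.calibration("top");S=bot.calibration("scene")
rep("pumpT",atz(T,crop([(490,28),(690,72),(632,300),(430,250)],(70,170)),.05))
rep("pumpT screws",atz(T,crop([(503,47),(665,86),(615,277),(452,235)],(70,170)),.05))
rep("pumpS",atz(S,crop([(568,22),(745,122),(617,240),(438,117)],(165,145)),.05))
rep("pumpS scr",atz(S,crop([(571,34),(720,118),(616,201),(465,108)],(165,145)),.05))
print("plunger T",atz(T,crop([(551,154)],(70,170)),.086),"S",atz(S,crop([(597,75)],(165,145)),.086))
rep("covT",atz(T,crop([(113,88),(201,101),(185,220),(94,208)],(315,195)),.048))
rep("covS",atz(S,crop([(183,62),(290,133),(213,197),(113,127)],(165,232)),.048))
rep("ribT",atz(T,crop([(148,112),(167,112),(158,188),(138,186)],(315,195)),.07))
E
python3 m.py
```

```text
pumpT [0.5427 0.2083 0.05  ] sides [np.float64(148.3), np.float64(167.1), np.float64(148.4), np.float64(164.7)] ang [np.float64(-102.7), np.float64(166.4), np.float64(76.3), np.float64(-13.6)]
pumpT screws [0.5434 0.2094 0.05  ] sides [np.float64(120.5), np.float64(140.3), np.float64(120.2), np.float64(139.4)] ang [np.float64(-103.8), np.float64(166.1), np.float64(75.8), np.float64(-13.8)]
pumpS [0.5487 0.2    0.05  ] sides [np.float64(167.2), np.float64(158.2), np.float64(171.7), np.float64(150.0)] ang [np.float64(-14.2), np.float64(-101.4), np.float64(163.2), np.float64(77.1)]
pumpS scr [0.5454 0.2087 0.05  ] sides [np.float64(140.3), np.float64(120.0), np.float64(140.1), np.float64(119.5)] ang [np.float64(-13.9), np.float64(-104.4), np.float64(165.9), np.float64(75.6)]
plunger T [[0.54303253 0.20888832 0.086     ]] S [[0.54599339 0.20868863 0.086     ]]
covT [ 0.4766 -0.1937  0.048 ] sides [np.float64(63.2), np.float64(85.2), np.float64(64.7), np.float64(86.1)] ang [np.float64(-98.5), np.float64(171.0), np.float64(82.3), np.float64(-10.0)]
covS [ 0.4813 -0.1973  0.048 ] sides [np.float64(86.2), np.float64(61.3), np.float64(79.9), np.float64(61.3)] ang [np.float64(-8.7), np.float64(-103.3), np.float64(171.4), np.float64(82.6)]
ribT [ 0.478  -0.1932  0.07  ] sides [np.float64(13.3), np.float64(53.3), np.float64(14.0), np.float64(52.0)] ang [np.float64(-90.1), np.float64(172.0), np.float64(84.1), np.float64(-8.9)]
```

```bash
cat >> h.py <<'E'
from scipy.spatial.transform import Rotation as Ro
def plan(pos,xh,o=None):
    """tool-frame shift and turn from measured pose to TCP pos, pointing down with tool x at heading xh deg"""
    o=o or bot.observe(); R=Ro.from_rotvec(o['eef_rot']).as_matrix()
    x=np.array([np.cos(np.radians(xh)),np.sin(np.radians(xh)),0]);z=np.array([0,0,-1.]);y=np.cross(z,x)
    Rt=np.c_[x,y,z]
    print("now",o['eef_pos'].round(4),"xhead",np.degrees(np.arctan2(R[1,0],R[0,0])).round(2),"z",R[:,2].round(4),"j",o['joint_pos'].round(2),"t",o['time'],"F",o['contact_force'].round(2),"gap",round(o['finger_gap'],4))
    d=np.array(pos)-o['eef_pos']
    print("shift tool now",(R.T@d).round(4),"shift in target frame",(Rt.T@d).round(4),"turn deg",np.degrees(Ro.from_matrix(R.T@Rt).as_rotvec()).round(2))
E
python3 - <<'E'
from h import *
for h in (76.1,-103.9): plan([.544,.209,.2],h)
E
```

```text
now [ 0.2693 -0.5635  0.2306] xhead -64.46 z [-7.0e-04  1.2e-03 -1.0e+00] j [ 1.06  0.41 -0.01  1.6   0.01  1.13 -0.08] t 0.1 F [-0.04  0.31  0.22] gap 0.0856
shift tool now [-0.5785 -0.581   0.0313] shift in target frame [0.8159 0.0811 0.0306] turn deg [-1.0000e-01  4.0000e-02 -1.4056e+02]
now [ 0.2693 -0.5635  0.2306] xhead -64.46 z [-7.0e-04  1.2e-03 -1.0e+00] j [ 1.06  0.41 -0.01  1.6   0.01  1.13 -0.08] t 0.1 F [-0.04  0.31  0.22] gap 0.0856
shift tool now [-0.5785 -0.581   0.0313] shift in target frame [-0.8159 -0.0811  0.0306] turn deg [3.000e-02 8.000e-02 3.944e+01]
```

Emit:
move_arm([
  {"jaw":0,"tx":-0.03,"ty":-0.03},
  {"jaw":0,"tx":-0.034,"ty":-0.034},
  {"jaw":0,"tx":-0.034,"ty":-0.034},
  {"jaw":0,"tx":-0.034,"ty":-0.034},
  {"jaw":0,"tx":-0.034,"ty":-0.034},
  {"jaw":0,"tx":-0.034,"ty":-0.034},
  {"jaw":0,"tx":-0.034,"ty":-0.034},
  {"jaw":0,"tx":-0.034,"ty":-0.034},
  {"jaw":0,"tx":-0.034,"ty":-0.034},
  {"jaw":0,"tx":-0.034,"ty":-0.034},
  {"jaw":0,"tx":-0.034,"ty":-0.034},
  {"jaw":0,"tx":-0.034,"ty":-0.034},
])

```text
validation failed for argument at $.st...
```

Emit:
move_arm([
  {"jaw":0,"tx":-0.034,"ty":-0.034},
  {"jaw":0,"tx":-0.034,"ty":-0.034},
  {"jaw":0,"tx":-0.034,"ty":-0.034},
  {"jaw":0,"tx":-0.034,"ty":-0.034},
  {"jaw":0,"az":-8.2},
  {"jaw":0,"az":-8.2},
  {"jaw":0,"az":-8.2},
  {"jaw":0,"az":-8.2},
  {"jaw":0,"az":-8.2},
  {"jaw":0,"az":-8.2},
  {"jaw":0,"az":-8.2},
  {"jaw":0,"az":-8.2},
])

```text
validation failed for argument at $.st...
```

Emit:
move_arm([
  {"jaw":0,"az":-8.3},
  {"jaw":0,"az":-8.3},
  {"jaw":0,"az":-8.3},
  {"jaw":0,"az":-8.3},
  {"jaw":0,"az":-8.3},
  {"jaw":0,"az":-8.3},
  {"jaw":0,"az":-8.3},
  {"jaw":0,"az":-8.3},
  {"jaw":0,"az":-8.3},
  {"jaw":0},
])

```text
validation failed for argument at $.st...
```

```bash
python3 - <<'E'
from h import *
plan([.544,.209,.1],76.1)
c=bot.calibration("wrist");im=bot.camera("wrist");cv2.imwrite("pics/w1.png",im)
print(c)
E
```

```text
now [ 0.2693 -0.5635  0.2306] xhead -64.46 z [-7.0e-04  1.2e-03 -1.0e+00] j [ 1.06  0.41 -0.01  1.6   0.01  1.13 -0.08] t 0.1 F [-0.04  0.31  0.22] gap 0.0856
shift tool now [-0.5784 -0.581   0.1313] shift in target frame [0.8159 0.0811 0.1306] turn deg [-1.0000e-01  4.0000e-02 -1.4056e+02]
{'fx': 364.2344895025227, 'fy': 364.2344895025227, 'cx': 284.15090442348014, 'cy': 207.4227284816496, 'dist': array([-0.08115743,  0.        ,  0.        ,  0.        ,  0.        ]), 'R': array([[ 0.43078224, -0.9024549 , -0.00134731],
       [-0.87064927, -0.41599193,  0.26252727],
       [-0.23747949, -0.11191905, -0.96492363]]), 't': array([-0.62490265, -0.03323842,  0.37823729])}
```

View pics/w1.png

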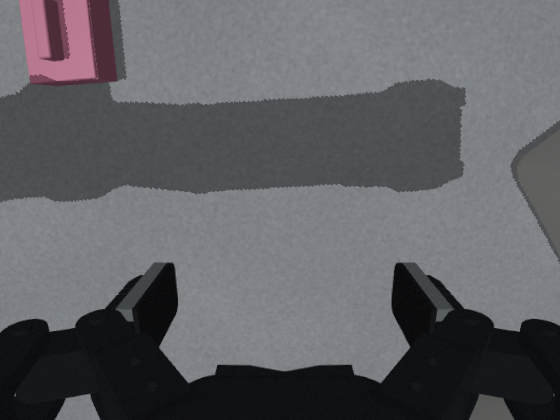

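The moves were refused and the arm hasn't moved. The rows probably need all seven fields, so I'll resend them in full.

Emit:
move_arm([
  {"jaw":0,"tx":-0.034,"ty":-0.034,"tz":0,"ax":0,"ay":0,"az":0},
  {"jaw":0,"tx":-0.034,"ty":-0.034,"tz":0,"ax":0,"ay":0,"az":0},
  {"jaw":0,"tx":-0.034,"ty":-0.034,"tz":0,"ax":0,"ay":0,"az":0},
  {"jaw":0,"tx":-0.034,"ty":-0.034,"tz":0,"ax":0,"ay":0,"az":0},
  {"jaw":0,"tx":-0.034,"ty":-0.034,"tz":0,"ax":0,"ay":0,"az":0},
  {"jaw":0,"tx":-0.034,"ty":-0.034,"tz":0,"ax":0,"ay":0,"az":0},
  {"jaw":0,"tx":-0.034,"ty":-0.034,"tz":0,"ax":0,"ay":0,"az":0},
  {"jaw":0,"tx":-0.034,"ty":-0.034,"tz":0,"ax":0,"ay":0,"az":0},
  {"jaw":0,"tx":-0.034,"ty":-0.034,"tz":0,"ax":0,"ay":0,"az":0},
  {"jaw":0,"tx":-0.034,"ty":-0.034,"tz":0,"ax":0,"ay":0,"az":0},
  {"jaw":0,"tx":-0.034,"ty":-0.034,"tz":0,"ax":0,"ay":0,"az":0},
  {"jaw":0,"tx":-0.034,"ty":-0.034,"tz":0,"ax":0,"ay":0,"az":0},
])

```text
time: 1.35
eef_pos: [0.4619, -0.0181, 0.2314]
eef_rot: [-2.657, 1.676, -0.001]
contact_force: [2.1, 0.5, 0.5]
finger_gap: 0.0003
```

Emit:
move_arm([
  {"jaw":0,"tx":-0.034,"ty":-0.034,"tz":0,"ax":0,"ay":0,"az":0},
  {"jaw":0,"tx":-0.034,"ty":-0.034,"tz":0,"ax":0,"ay":0,"az":0},
  {"jaw":0,"tx":-0.034,"ty":-0.034,"tz":0,"ax":0,"ay":0,"az":0},
  {"jaw":0,"tx":-0.034,"ty":-0.034,"tz":0,"ax":0,"ay":0,"az":-8},
  {"jaw":0,"tx":0,"ty":0,"tz":0,"ax":0,"ay":0,"az":-8.3},
  {"jaw":0,"tx":0,"ty":0,"tz":0,"ax":0,"ay":0,"az":-8.3},
  {"jaw":0,"tx":0,"ty":0,"tz":0,"ax":0,"ay":0,"az":-8.3},
  {"jaw":0,"tx":0,"ty":0,"tz":0,"ax":0,"ay":0,"az":-8.3},
  {"jaw":0,"tx":0,"ty":0,"tz":0,"ax":0,"ay":0,"az":-8.3},
  {"jaw":0,"tx":0,"ty":0,"tz":0,"ax":0,"ay":0,"az":-8.3},
  {"jaw":0,"tx":0,"ty":0,"tz":0,"ax":0,"ay":0,"az":-8.3},
  {"jaw":0,"tx":0,"ty":0,"tz":0,"ax":0,"ay":0,"az":-8.3},
])

```text
time: 2.55
eef_pos: [0.5256, 0.1613, 0.2311]
eef_rot: [3.129, 0.281, -0.001]
contact_force: [-0.3, -0.0, -0.1]
finger_gap: -0.0002
```

Emit:
move_arm([
  {"jaw":0,"tx":0,"ty":0,"tz":0,"ax":0,"ay":0,"az":-8.3},
  {"jaw":0,"tx":0,"ty":0,"tz":0,"ax":0,"ay":0,"az":-8.3},
  {"jaw":0,"tx":0,"ty":0,"tz":0,"ax":0,"ay":0,"az":-8.3},
  {"jaw":0,"tx":0,"ty":0,"tz":0,"ax":0,"ay":0,"az":-8.3},
  {"jaw":0,"tx":0,"ty":0,"tz":0,"ax":0,"ay":0,"az":-8.3},
  {"jaw":0,"tx":0,"ty":0,"tz":0,"ax":0,"ay":0,"az":-8.3},
  {"jaw":0,"tx":0,"ty":0,"tz":0,"ax":0,"ay":0,"az":-8.3},
  {"jaw":0,"tx":0,"ty":0,"tz":0,"ax":0,"ay":0,"az":-8.3},
  {"jaw":0,"tx":0,"ty":0,"tz":0,"ax":0,"ay":0,"az":0},
])

```text
time: 3.45
eef_pos: [0.5256, 0.1612, 0.2309]
eef_rot: [-2.467, -1.943, 0.001]
contact_force: [-0.5, -0.3, 0.3]
finger_gap: -0.0002
```

```bash
python3 - <<'E'
from h import *
plan([.544,.209,.1],76.1)
c=bot.calibration("wrist");im=bot.camera("wrist");cv2.imwrite("pics/w2.png",im)
import pickle;pickle.dump(c,open("w2.pkl","wb"))
E
```

```text
now [0.5256 0.1612 0.2309] xhead 76.45 z [-9.e-04  2.e-04 -1.e+00] j [ 0.37  0.47 -1.01  1.73  0.42  1.18  0.57] t 3.45 F [-0.52 -0.26  0.29] gap -0.0002
shift tool now [0.0508 0.0068 0.1309] shift in target frame [0.0508 0.0063 0.1309] turn deg [-0.05  0.    0.35]
```

View pics/w2.png

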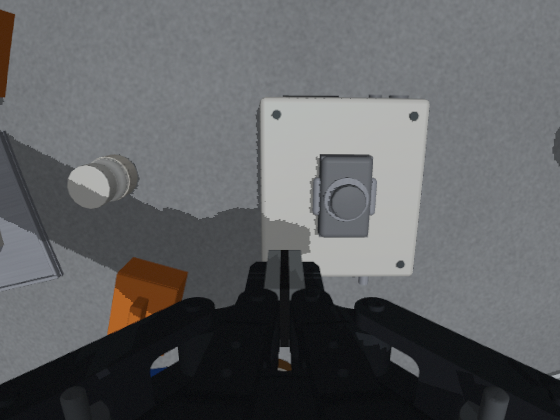

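The wrist picture shows the pump with its screws at (276,115), (413,117) and (400,265), and the plunger head at about (348,201). The shut fingers are near (285,255).

```bash
python3 - <<'E'
from h import *
import pickle;c=pickle.load(open("w2.pkl","rb"))
im=cv2.imread("pics/w2.png")
cv2.imwrite("pics/w2c.png",cv2.resize(im[90:280,250:440],None,fx=3,fy=3,interpolation=cv2.INTER_CUBIC))
P=atz(c,[(276,115),(413,117),(400,265)],.05);print(P.round(4))
e=[P[0]-P[1],P[1]-P[2]];print([ (np.linalg.norm(x),np.degrees(np.arctan2(x[1],x[0]))) for x in e], (P[0]+P[2])/2)
print(atz(c,[(348,201)],.086))
E
```

```text
[[0.4653 0.1684 0.05  ]
 [0.4943 0.2846 0.05  ]
 [0.6304 0.2516 0.05  ]]
[(np.float64(0.1197420467318926), np.float64(-104.00374354293753)), (np.float64(0.14002064227013103), np.float64(166.40255056222313))] [0.54784354 0.21000658 0.05      ]
[[0.54488726 0.20996484 0.086     ]]
```

View pics/w2c.png

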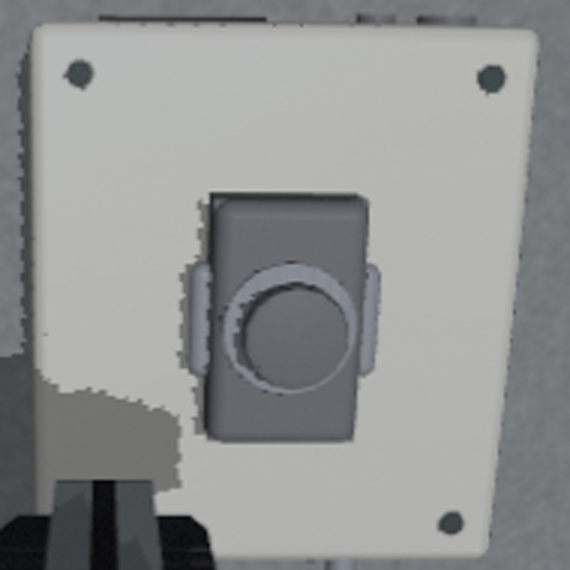

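Emit:
move_arm([
  {"jaw":0,"tx":0.026,"ty":0.004,"tz":0,"ax":0,"ay":0,"az":0.3},
  {"jaw":0,"tx":0.0255,"ty":0.0035,"tz":0,"ax":0,"ay":0,"az":0},
  {"jaw":0,"tx":0,"ty":0,"tz":0.04,"ax":0,"ay":0,"az":0},
  {"jaw":0,"tx":0,"ty":0,"tz":0.04,"ax":0,"ay":0,"az":0},
  {"jaw":0,"tx":0,"ty":0,"tz":0.03,"ax":0,"ay":0,"az":0},
  {"jaw":0,"tx":0,"ty":0,"tz":0.02,"ax":0,"ay":0,"az":0},
  {"jaw":0,"tx":0,"ty":0,"tz":0.008,"ax":0,"ay":0,"az":0},
  {"jaw":0,"tx":0,"ty":0,"tz":0,"ax":0,"ay":0,"az":0},
])

```text
time: 4.3
eef_pos: [0.5448, 0.2095, 0.0925]
eef_rot: [-2.477, -1.932, 0.003]
contact_force: [-0.1, -0.0, 0.6]
finger_gap: 0.0001
```

```bash
python3 - <<'E'
from h import *
plan([.545,.2095,.0755],76.1)
im=bot.camera("wrist");cv2.imwrite("pics/w3.png",im[80:420,150:420])
s=bot.camera("scene");cv2.imwrite("pics/s3.png",cv2.resize(s[120:220,250:380],None,fx=5,fy=5,interpolation=cv2.INTER_CUBIC))
E
```

```text
now [0.5448 0.2095 0.0925] xhead 75.92 z [-1.6e-03 -6.0e-04 -1.0e+00] j [ 0.17  0.67 -0.88  1.79  0.61  0.98  0.37] t 4.3 F [-0.12 -0.01  0.57] gap 0.0001
shift tool now [0.     0.0002 0.017 ] shift in target frame [0.     0.0002 0.017 ] turn deg [-0.08  0.06 -0.18]
```

View pics/w3.png

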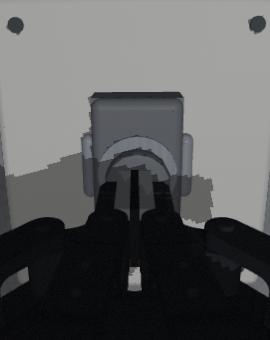

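View pics/s3.png

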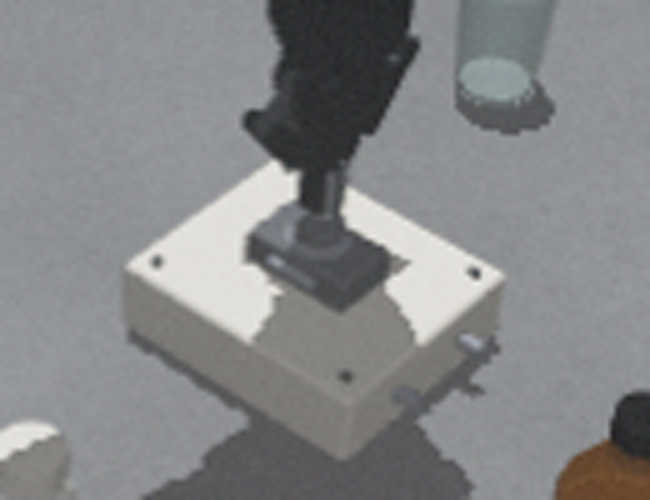

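The fingers stand centred over the plunger head, at wrist crop (135,170). Now I press in small steps.

Emit:
move_arm([
  {"jaw":0,"tx":0,"ty":0,"tz":0.004,"ax":0,"ay":0,"az":0},
  {"jaw":0,"tx":0,"ty":0,"tz":0.004,"ax":0,"ay":0,"az":0},
  {"jaw":0,"tx":0,"ty":0,"tz":0.003,"ax":0,"ay":0,"az":0},
  {"jaw":0,"tx":0,"ty":0,"tz":0.002,"ax":0,"ay":0,"az":0},
  {"jaw":0,"tx":0,"ty":0,"tz":0,"ax":0,"ay":0,"az":0},
])

```text
time: 4.9
eef_pos: [0.5459, 0.2098, 0.0805]
eef_rot: [2.475, 1.935, 0.002]
contact_force: [2.2, 0.5, 2.6]
finger_gap: 0.0002
```

Emit:
move_arm([
  {"jaw":0,"tx":0,"ty":0,"tz":0.002,"ax":0,"ay":0,"az":0},
  {"jaw":0,"tx":0,"ty":0,"tz":0.002,"ax":0,"ay":0,"az":0},
  {"jaw":0,"tx":0,"ty":0,"tz":0.001,"ax":0,"ay":0,"az":0},
  {"jaw":0,"tx":0,"ty":0,"tz":0,"ax":0,"ay":0,"az":0},
])

```text
time: 5.3
eef_pos: [0.5459, 0.2098, 0.0761]
eef_rot: [2.474, 1.934, 0.002]
contact_force: [0.4, -1.2, 9.0]
finger_gap: -0.0006
```

Emit:
move_arm([
  {"jaw":0,"tx":0,"ty":0,"tz":0.001,"ax":0,"ay":0,"az":0},
  {"jaw":0,"tx":0,"ty":0,"tz":0.0005,"ax":0,"ay":0,"az":0},
  {"jaw":0,"tx":0,"ty":0,"tz":0,"ax":0,"ay":0,"az":0},
])

```text
time: 5.6
eef_pos: [0.546, 0.2099, 0.0759]
eef_rot: [2.474, 1.934, 0.002]
contact_force: [-2.5, -3.8, 21.5]
finger_gap: 0.0
```

Emit:
move_arm([
  {"jaw":0,"tx":0,"ty":0,"tz":-0.01,"ax":0,"ay":0,"az":0},
  {"jaw":0,"tx":0,"ty":0,"tz":-0.03,"ax":0,"ay":0,"az":0},
  {"jaw":0,"tx":0,"ty":0,"tz":-0.05,"ax":0,"ay":0,"az":0},
  {"jaw":0.1,"tx":0,"ty":0,"tz":-0.05,"ax":0,"ay":0,"az":0},
  {"jaw":0.3,"tx":-0.045,"ty":0.0035,"tz":-0.01,"ax":0,"ay":0,"az":0},
  {"jaw":0.45,"tx":-0.045,"ty":0.0035,"tz":0,"ax":0,"ay":0,"az":0},
  {"jaw":0.45,"tx":-0.045,"ty":0.0035,"tz":0,"ax":0,"ay":0,"az":0},
  {"jaw":0.45,"tx":-0.045,"ty":0.0035,"tz":0,"ax":0,"ay":0,"az":0},
  {"jaw":0.45,"tx":-0.045,"ty":0.0035,"tz":0,"ax":0,"ay":0,"az":0},
  {"jaw":0.45,"tx":-0.045,"ty":0.0035,"tz":0,"ax":0,"ay":0,"az":0},
  {"jaw":0.45,"tx":-0.045,"ty":0.0035,"tz":0,"ax":0,"ay":0,"az":0},
])

```text
time: 6.7
eef_pos: [0.4917, -0.1035, 0.2232]
eef_rot: [-2.474, -1.934, 0.002]
contact_force: [1.1, -1.4, 0.5]
finger_gap: 0.0385
```

```bash
python3 - <<'E'
from h import *
plan([.478,-.194,.2],81)
t=bot.camera("top");cv2.imwrite("pics/t4.png",cv2.resize(t[160:260,160:280],None,fx=5,fy=5,interpolation=cv2.INTER_CUBIC))
s=bot.camera("scene");cv2.imwrite("pics/s4.png",cv2.resize(s[120:220,250:380],None,fx=5,fy=5,interpolation=cv2.INTER_CUBIC))
E
```

```text
now [ 0.4917 -0.1035  0.2232] xhead 76.04 z [-1.6e-03  2.0e-04 -1.0e+00] j [ 0.93  0.38 -1.03  1.85  0.36  1.12  1.1 ] t 6.7 F [ 1.14 -1.36  0.5 ] gap 0.0385
shift tool now [-0.0911  0.0086  0.0232] shift in target frame [-0.0915  0.0007  0.0232] turn deg [-0.09  0.01 -4.96]
```

View pics/s4.png

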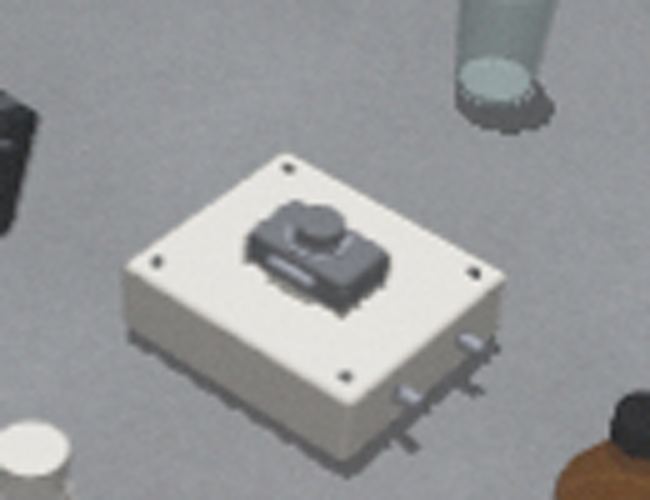

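The plunger head is back up at (320,228) in this crop. Next I go over the cover.

Emit:
move_arm([
  {"jaw":0.45,"tx":-0.045,"ty":0.0043,"tz":0,"ax":0,"ay":0,"az":0},
  {"jaw":0.45,"tx":-0.046,"ty":0.0043,"tz":0,"ax":0,"ay":0,"az":-4.9},
  {"jaw":0.45,"tx":0,"ty":0,"tz":0,"ax":0,"ay":0,"az":0},
])

```text
time: 7.1
eef_pos: [0.4773, -0.1989, 0.2223]
eef_rot: [-2.395, -2.031, 0.005]
contact_force: [-0.3, 0.2, -0.8]
finger_gap: 0.0386
```

```bash
python3 - <<'E'
from h import *
plan([.478,-.194,.2],81)
c=bot.calibration("wrist");im=bot.camera("wrist")
import pickle;pickle.dump(c,open("w4.pkl","wb"));cv2.imwrite("pics/w4full.png",im)
cv2.imwrite("pics/w4.png",im)
E
```

```text
now [ 0.4773 -0.1989  0.2223] xhead 80.59 z [-0.0033 -0.001  -1.    ] j [ 1.1   0.41 -1.02  1.82  0.39  1.13  1.35] t 7.1 F [-0.26  0.2  -0.78] gap 0.0386
shift tool now [0.005  0.     0.0223] shift in target frame [ 0.0049 -0.      0.0223] turn deg [-0.18  0.08 -0.41]
```

View pics/w4.png

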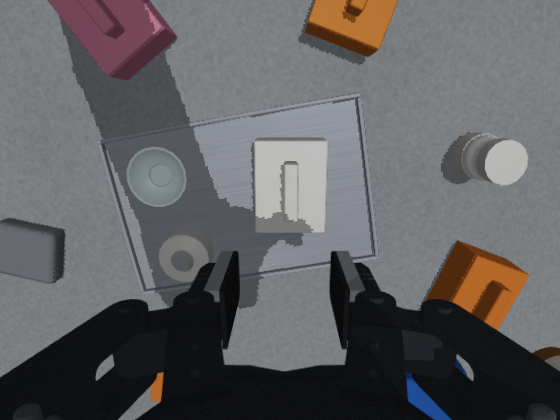

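The wrist picture shows the white cover with its rib at about (291,190), with the cap and dish well away to the left. I take a close crop to refine.

```bash
python3 - <<'E'
import cv2
im=cv2.imread("pics/w4full.png")
cv2.imwrite("pics/w4c.png",cv2.resize(im[125:245,240:340],None,fx=5,fy=5,interpolation=cv2.INTER_CUBIC))
E
```

```text
(no output)
```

View pics/w4c.png

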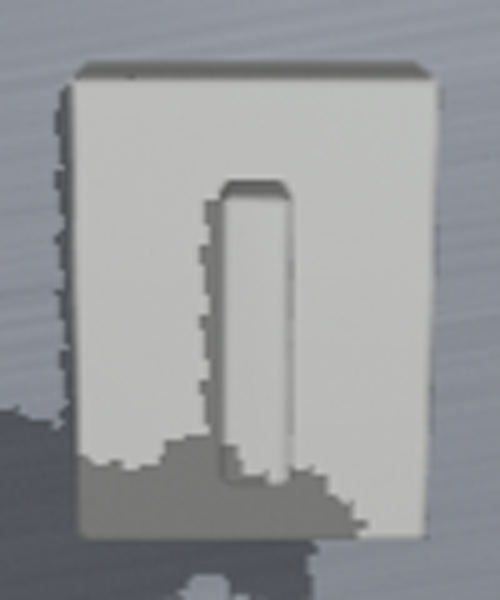

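```bash
python3 - <<'E'
from h import *
import pickle;c=pickle.load(open("w4.pkl","rb"))
def rep(n,P):
    e=[P[(i+1)%4]-P[i] for i in range(4)]
    print(n,P.mean(0).round(4),"sides",[round(np.linalg.norm(x)*1e3,1) for x in e],"ang",[round(np.degrees(np.arctan2(x[1],x[0])),1) for x in e])
rep("cov",atz(c,crop([(72,80),(437,80),(425,537),(80,537)],(240,125),5),.048))
rep("rib",atz(c,crop([(222,199),(291,199),(288,483),(223,483)],(240,125),5),.070))
plan([.478,-.194,.056],81)
E
```

```text
cov [ 0.4802 -0.1943  0.048 ] sides [np.float64(62.9), np.float64(83.1), np.float64(63.4), np.float64(83.0)] ang [np.float64(80.6), np.float64(-9.3), np.float64(-99.4), np.float64(170.4)]
rib [ 0.4803 -0.1942  0.07  ] sides [np.float64(11.2), np.float64(48.4), np.float64(11.0), np.float64(48.4)] ang [np.float64(80.6), np.float64(-9.5), np.float64(-99.4), np.float64(170.8)]
now [ 0.478  -0.1952  0.2226] xhead 80.62 z [-2.4e-03  9.0e-04 -1.0e+00] j [ 1.09  0.41 -1.02  1.82  0.39  1.13  1.34] t 7.15 F [ 0.15 -0.04  0.22] gap 0.0388
shift tool now [0.0011 0.0002 0.1666] shift in target frame [ 0.0012 -0.0002  0.1666] turn deg [-0.15 -0.03 -0.38]
```

Emit:
move_arm([
  {"jaw":0.45,"tx":0.001,"ty":0.001,"tz":0.045,"ax":0,"ay":0,"az":0},
  {"jaw":0.45,"tx":0,"ty":0,"tz":0.045,"ax":0,"ay":0,"az":0},
  {"jaw":0.45,"tx":0,"ty":0,"tz":0.04,"ax":0,"ay":0,"az":0},
  {"jaw":0.45,"tx":0,"ty":0,"tz":0.025,"ax":0,"ay":0,"az":0},
  {"jaw":0.45,"tx":0,"ty":0,"tz":0.01,"ax":0,"ay":0,"az":0},
  {"jaw":0.45,"tx":0,"ty":0,"tz":0.004,"ax":0,"ay":0,"az":0},
  {"jaw":0.45,"tx":0,"ty":0,"tz":0,"ax":0,"ay":0,"az":0},
])

```text
time: 7.85
eef_pos: [0.4812, -0.1908, 0.0553]
eef_rot: [2.389, 2.04, 0.001]
contact_force: [1.3, 0.4, 0.7]
finger_gap: 0.0387
```

```bash
python3 - <<'E'
from h import *
plan([.479,-.194,.0515],80.6)
im=bot.camera("wrist");cv2.imwrite("pics/w5.png",im)
E
```

```text
now [ 0.4812 -0.1908  0.0553] xhead 80.98 z [ 6.e-04  2.e-04 -1.e+00] j [ 0.93  0.62 -0.85  1.98  0.63  0.83  1.14] t 7.85 F [1.29 0.41 0.74] gap 0.0387
shift tool now [-0.0035 -0.0017  0.0038] shift in target frame [-0.0036 -0.0017  0.0038] turn deg [ 0.03 -0.02  0.38]
```

View pics/w5.png

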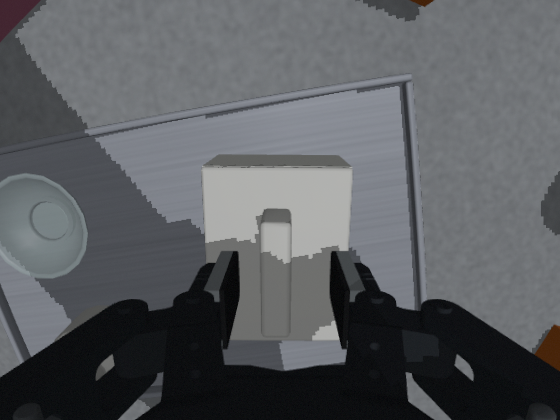

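Emit:
move_arm([
  {"jaw":0.45,"tx":-0.0035,"ty":-0.001,"tz":0.0,"ax":0,"ay":0,"az":0.3},
  {"jaw":0.45,"tx":0,"ty":0,"tz":0.0035,"ax":0,"ay":0,"az":0},
  {"jaw":0.3,"tx":0,"ty":0,"tz":0,"ax":0,"ay":0,"az":0},
  {"jaw":0,"tx":0,"ty":0,"tz":0,"ax":0,"ay":0,"az":0},
  {"jaw":0,"tx":0,"ty":0,"tz":0,"ax":0,"ay":0,"az":0},
  {"jaw":0,"tx":0,"ty":0,"tz":0,"ax":0,"ay":0,"az":0},
  {"jaw":0,"tx":0,"ty":0,"tz":0,"ax":0,"ay":0,"az":0},
  {"jaw":0,"tx":0,"ty":0,"tz":0,"ax":0,"ay":0,"az":0},
])

```text
time: 8.7
eef_pos: [0.4792, -0.1948, 0.0514]
eef_rot: [2.395, 2.033, -0.0]
contact_force: [-0.5, 0.3, 3.7]
finger_gap: 0.0104
```

```bash
python3 - <<'E'
from h import *
plan([.545,.2095,.16],76.1)
im=bot.camera("wrist");cv2.imwrite("pics/w6.png",im)
E
```

```text
now [ 0.4792 -0.1948  0.0514] xhead 80.64 z [ 1.e-04 -2.e-04 -1.e+00] j [ 0.93  0.62 -0.85  1.98  0.64  0.83  1.13] t 8.7 F [-0.48  0.34  3.69] gap 0.0104
shift tool now [ 0.4096 -0.0008 -0.1086] shift in target frame [ 0.4082 -0.0332 -0.1086] turn deg [0.01 0.01 4.54]
```

View pics/w6.png

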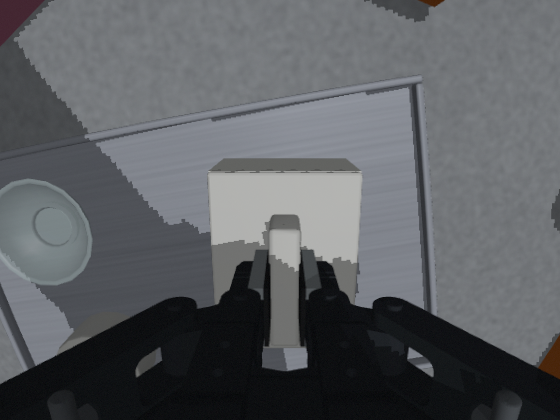

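Emit:
move_arm([
  {"jaw":0,"tx":0,"ty":0,"tz":-0.01,"ax":0,"ay":0,"az":0},
  {"jaw":0,"tx":0,"ty":0,"tz":-0.02,"ax":0,"ay":0,"az":0},
  {"jaw":0,"tx":0,"ty":0,"tz":-0.03,"ax":0,"ay":0,"az":0},
  {"jaw":0,"tx":0,"ty":0,"tz":-0.03,"ax":0,"ay":0,"az":0},
  {"jaw":0,"tx":0,"ty":0,"tz":-0.03,"ax":0,"ay":0,"az":0},
  {"jaw":0,"tx":0,"ty":0,"tz":-0.015,"ax":0,"ay":0,"az":0},
  {"jaw":0,"tx":0,"ty":0,"tz":0,"ax":0,"ay":0,"az":0},
])

```text
time: 9.45
eef_pos: [0.4801, -0.1951, 0.1881]
eef_rot: [2.393, 2.03, 0.002]
contact_force: [0.4, 0.1, -1.4]
finger_gap: 0.0106
```

Emit:
move_arm([
  {"jaw":0,"tx":0.02,"ty":0,"tz":0,"ax":0,"ay":0,"az":0},
  {"jaw":0,"tx":0.035,"ty":0,"tz":0,"ax":0,"ay":0,"az":0},
  {"jaw":0,"tx":0.04,"ty":0,"tz":0,"ax":0,"ay":0,"az":0},
  {"jaw":0,"tx":0.04,"ty":0,"tz":0,"ax":0,"ay":0,"az":0},
  {"jaw":0,"tx":0.04,"ty":0,"tz":0,"ax":0,"ay":0,"az":0},
  {"jaw":0,"tx":0.04,"ty":0,"tz":0,"ax":0,"ay":0,"az":0},
  {"jaw":0,"tx":0.04,"ty":0,"tz":0,"ax":0,"ay":0,"az":0},
  {"jaw":0,"tx":0.03,"ty":0,"tz":0,"ax":0,"ay":0,"az":0},
  {"jaw":0,"tx":0.015,"ty":0,"tz":0,"ax":0,"ay":0,"az":2.5},
  {"jaw":0,"tx":0,"ty":0,"tz":0,"ax":0,"ay":0,"az":2},
  {"jaw":0,"tx":0,"ty":0,"tz":0,"ax":0,"ay":0,"az":0},
])

```text
time: 10.55
eef_pos: [0.527, 0.1017, 0.1846]
eef_rot: [-2.471, -1.938, 0.003]
contact_force: [0.0, 0.4, -1.1]
finger_gap: 0.0106
```

```bash
python3 - <<'E'
from h import *
plan([.545,.2095,.14],76.1)
c=bot.calibration("wrist");im=bot.camera("wrist");cv2.imwrite("pics/w7.png",im)
import pickle;pickle.dump(c,open("w7.pkl","wb"))
t=bot.camera("top");cv2.imwrite("pics/t7.png",t);s=bot.camera("scene");cv2.imwrite("pics/s7.png",s)
E
```

```text
now [0.527  0.1017 0.1846] xhead 76.21 z [-2.3e-03 -3.0e-04 -1.0e+00] j [ 0.46  0.49 -0.98  1.82  0.45  1.08  0.64] t 10.55 F [ 0.05  0.44 -1.1 ] gap 0.0106
shift tool now [ 0.109  -0.0081  0.0446] shift in target frame [ 0.109  -0.0084  0.0446] turn deg [-0.13  0.05  0.11]
```

View pics/w7.png

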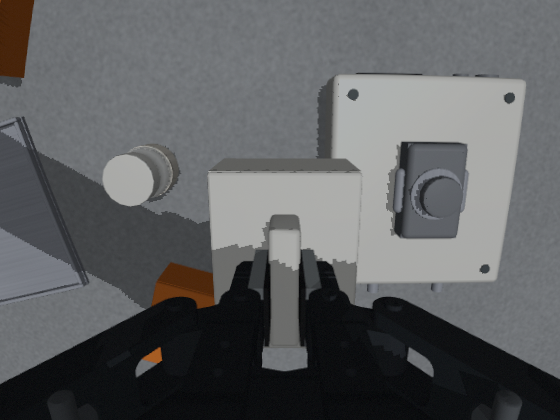

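View pics/s7.png

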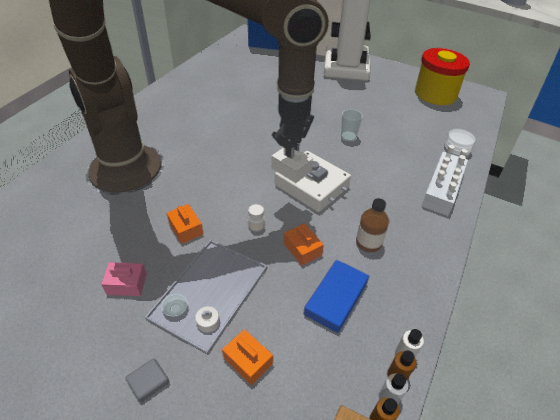

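```bash
python3 - <<'E'
from h import *
import pickle;c=pickle.load(open("w7.pkl","rb"))
im=cv2.imread("pics/w7.png")
a=cv2.resize(im[145:225,195:375],None,fx=4,fy=4,interpolation=cv2.INTER_CUBIC)
b=cv2.resize(im[65:290,325:530],None,fx=2.6,fy=2.6,interpolation=cv2.INTER_CUBIC)
cv2.imwrite("pics/w7a.png",a);cv2.imwrite("pics/w7b.png",b);print(b.shape)
E
```

```text
(585, 533, 3)
```

View pics/w7a.png

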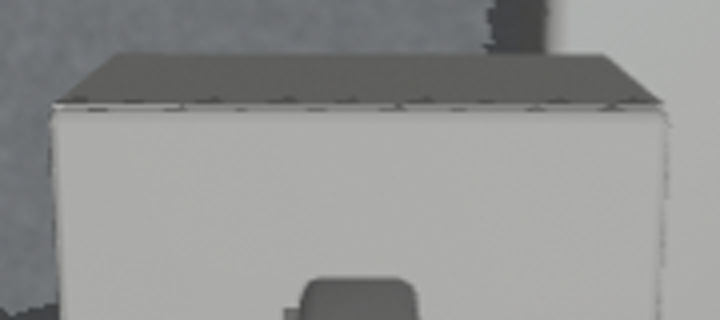

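View pics/w7b.png

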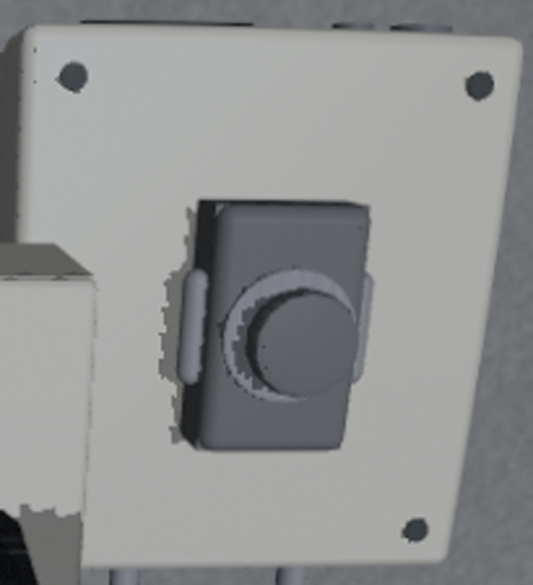

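```bash
python3 - <<'E'
from h import *
import pickle;c=pickle.load(open("w7.pkl","rb"))
tcp=np.array([.527,.1017,.1846])
for n,px,z in (("topedge",[(55,104),(665,106)],.1846-.0034),("botedge",[(115,55),(605,55)],.1846-.0034-.044)):
    P=atz(c,crop(px,(195,145),4),z);e=P[0]-P[1];L=np.linalg.norm(e);h=np.degrees(np.arctan2(*(P[1]-P[0])[1::-1]))
    u=(P[1]-P[0])/L; f=np.array([u[1],-u[0],0]) # tool y direction
    print(n,L,"head",h,"center",(P.mean(0)+f*.042).round(4),(P.mean(0)+f*.042-tcp).round(4))
S=atz(c,crop([(73,76),(480,85),(415,530)],(325,65),2.6),.05)
print(S.round(4),np.linalg.norm(S[0]-S[1]),np.linalg.norm(S[1]-S[2]),"mid",(S[0]+S[2])/2,np.degrees(np.arctan2(*(S[1]-S[0])[1::-1])),np.degrees(np.arctan2(*(S[2]-S[1])[1::-1])))
print(atz(c,crop([(307,342)],(325,65),2.6),.086))
E
```

```text
topedge 0.0618910533531724 head 75.99576207075796 center [0.5276 0.1014 0.1812] [ 0.0006 -0.0003 -0.0034]
botedge 0.06408465913187038 head 76.18550602239269 center [0.5284 0.1014 0.1372] [ 0.0014 -0.0003 -0.0474]
[[0.4645 0.1687 0.05  ]
 [0.4932 0.2854 0.05  ]
 [0.6294 0.2517 0.05  ]] 0.12023450014297017 0.1403210227186307 mid [0.5469744 0.2101782 0.05     ] 76.2086498978006 -13.912951604863432
[[0.54526625 0.20983183 0.086     ]]
```

Emit:
move_arm([
  {"jaw":0,"tx":0.02,"ty":-0.0025,"tz":0,"ax":0,"ay":0,"az":0},
  {"jaw":0,"tx":0.03,"ty":-0.003,"tz":0,"ax":0,"ay":0,"az":0},
  {"jaw":0,"tx":0.03,"ty":-0.003,"tz":0,"ax":0,"ay":0,"az":0},
  {"jaw":0,"tx":0.02,"ty":0,"tz":0,"ax":0,"ay":0,"az":0},
  {"jaw":0,"tx":0.0093,"ty":0,"tz":0,"ax":0,"ay":0,"az":0},
  {"jaw":0,"tx":0,"ty":0,"tz":0.02,"ax":0,"ay":0,"az":0},
  {"jaw":0,"tx":0,"ty":0,"tz":0.015,"ax":0,"ay":0,"az":0},
  {"jaw":0,"tx":0,"ty":0,"tz":0.009,"ax":0,"ay":0,"az":0},
  {"jaw":0,"tx":0,"ty":0,"tz":0,"ax":0,"ay":0,"az":0},
])

```text
time: 11.6
eef_pos: [0.5452, 0.2079, 0.1406]
eef_rot: [-2.474, -1.936, 0.005]
contact_force: [0.2, -0.5, -0.6]
finger_gap: 0.0106
```

```bash
python3 - <<'E'
from h import *
plan([.5448,.2099,.13],76.1)
c=bot.calibration("wrist");im=bot.camera("wrist");cv2.imwrite("pics/w8.png",im)
import pickle;pickle.dump(c,open("w8.pkl","wb"))
s=bot.camera("scene");cv2.imwrite("pics/s8.png",cv2.resize(s[110:220,250:380],None,fx=5,fy=5,interpolation=cv2.INTER_CUBIC))
E
```

```text
now [0.5452 0.2079 0.1406] xhead 76.09 z [-0.0026 -0.0014 -1.    ] j [ 0.2   0.61 -0.91  1.75  0.54  1.06  0.42] t 11.6 F [ 0.17 -0.49 -0.61] gap 0.0106
shift tool now [ 0.0019 -0.0008  0.0106] shift in target frame [ 0.0019 -0.0009  0.0106] turn deg [-0.13  0.11 -0.01]
```

View pics/w8.png

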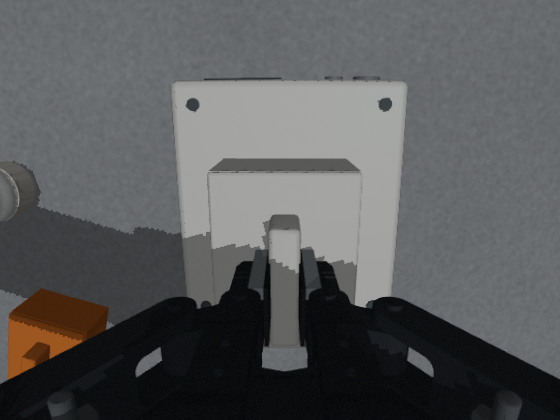

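View pics/s8.png

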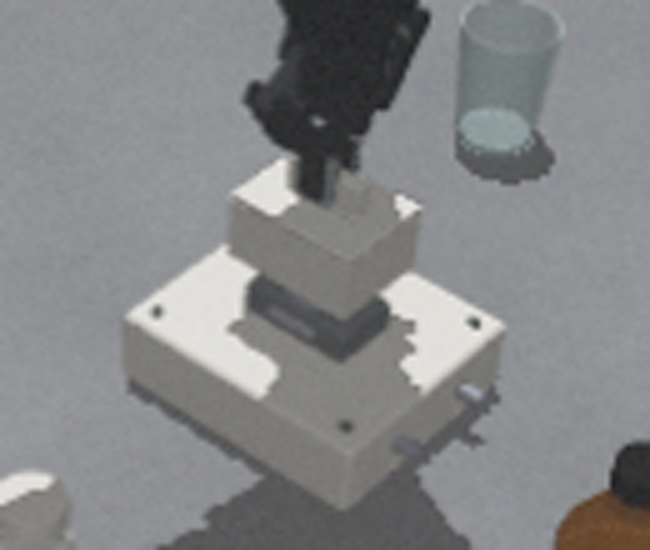

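Emit:
move_arm([
  {"jaw":0,"tx":0.0022,"ty":-0.0006,"tz":0.003,"ax":-0.1,"ay":0.1,"az":0},
  {"jaw":0,"tx":0,"ty":0,"tz":0,"ax":0,"ay":0,"az":0},
  {"jaw":0,"tx":0,"ty":0,"tz":0,"ax":0,"ay":0,"az":0},
])

```text
time: 12.0
eef_pos: [0.5458, 0.2118, 0.1396]
eef_rot: [2.473, 1.937, 0.005]
contact_force: [-0.3, -0.6, -1.2]
finger_gap: 0.0106
```

```bash
python3 - <<'E'
from h import *
plan([.5448,.2099,.13],76.1)
c=bot.calibration("wrist");im=bot.camera("wrist");cv2.imwrite("pics/w9.png",cv2.resize(im[70:190,160:420],None,fx=3,fy=3,interpolation=cv2.INTER_CUBIC))
import pickle;pickle.dump(c,open("w9.pkl","wb"))
E
```

```text
now [0.5458 0.2118 0.1396] xhead 76.16 z [ 0.0027  0.0014 -1.    ] j [ 0.19  0.61 -0.91  1.75  0.55  1.05  0.42] t 12.0 F [-0.27 -0.58 -1.23] gap 0.0106
shift tool now [-0.0022 -0.0006  0.0096] shift in target frame [-0.0021 -0.0005  0.0096] turn deg [ 0.13 -0.11  0.06]
```

View pics/w9.png

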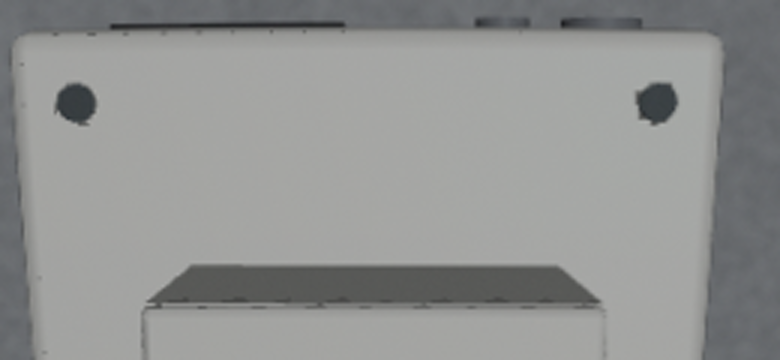

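```bash
python3 - <<'E'
from h import *
import pickle;c=pickle.load(open("w9.pkl","rb"))
o=bot.observe();tcp=o['eef_pos'];plan([.5448,.2099,.13],76.1)
for n,px,z in (("topedge",[(145,306),(603,306)],tcp[2]-.0034),("botedge",[(191,266),(559,266)],tcp[2]-.0474)):
    P=atz(c,crop(px,(160,70),3),z);L=np.linalg.norm(P[0]-P[1]);u=(P[1]-P[0])/L;f=np.array([u[1],-u[0],0])
    C=P.mean(0)+f*.042;print(n,L,np.degrees(np.arctan2(u[1],u[0])),C.round(4))
    if n=="botedge":Cf=C
S=atz(c,crop([(76,103),(657,103)],(160,70),3),.05);L=np.linalg.norm(S[0]-S[1]);u=(S[1]-S[0])/L;f=np.array([u[1],-u[0],0])
Pm=S.mean(0)+f*.070;print(L,np.degrees(np.arctan2(u[1],u[0])),"pump",Pm.round(4))
d=Pm-Cf;print("move tool x",d@u,"y",d@f)
E
```

```text
now [0.5459 0.2118 0.1396] xhead 76.15 z [ 0.0026  0.0013 -1.    ] j [ 0.19  0.61 -0.91  1.75  0.55  1.05  0.42] t 12.05 F [ 0.68  0.25 -1.11] gap 0.0105
shift tool now [-0.0021 -0.0006  0.0096] shift in target frame [-0.0021 -0.0006  0.0096] turn deg [ 0.13 -0.11  0.05]
topedge 0.06191642037959038 76.10062907692492 [0.5468 0.2114 0.1362]
botedge 0.0641112492913648 76.10744155669516 [0.5474 0.2116 0.0922]
0.11997261954059427 76.11004368006145 pump [0.5469 0.2101 0.05  ]
move tool x -0.001593698813370508 y -0.00018366187401251658
```

Emit:
move_arm([
  {"jaw":0,"tx":-0.0016,"ty":-0.0002,"tz":0.002,"ax":0.06,"ay":-0.05,"az":0},
  {"jaw":0,"tx":0,"ty":0,"tz":0.002,"ax":0,"ay":0,"az":0},
  {"jaw":0,"tx":0,"ty":0,"tz":0.002,"ax":0,"ay":0,"az":0},
  {"jaw":0,"tx":0,"ty":0,"tz":0,"ax":0,"ay":0,"az":0},
])

```text
time: 12.45
eef_pos: [0.545, 0.21, 0.1329]
eef_rot: [-2.473, -1.937, -0.001]
contact_force: [-0.2, 0.2, -1.3]
finger_gap: 0.0104
```

```bash
python3 - <<'E'
from h import *
plan([.5455,.2101,.13],76.1)
E
```

```text
now [0.545  0.21   0.1329] xhead 76.14 z [ 4.e-04  5.e-04 -1.e+00] j [ 0.19  0.62 -0.9   1.76  0.55  1.04  0.41] t 12.45 F [-0.21  0.23 -1.32] gap 0.0104
shift tool now [0.0002 0.0004 0.0029] shift in target frame [0.0002 0.0004 0.0029] turn deg [ 0.01 -0.03  0.04]
```

Emit:
move_arm([
  {"jaw":0,"tx":0,"ty":0,"tz":0.004,"ax":0,"ay":0,"az":0},
  {"jaw":0,"tx":0,"ty":0,"tz":0.004,"ax":0,"ay":0,"az":0},
  {"jaw":0,"tx":0,"ty":0,"tz":0.004,"ax":0,"ay":0,"az":0},
  {"jaw":0,"tx":0,"ty":0,"tz":0.003,"ax":0,"ay":0,"az":0},
  {"jaw":0,"tx":0,"ty":0,"tz":0,"ax":0,"ay":0,"az":0},
])

```text
time: 12.95
eef_pos: [0.5449, 0.21, 0.1177]
eef_rot: [-2.473, -1.937, -0.0]
contact_force: [0.2, -0.2, -1.0]
finger_gap: 0.0104
```

```bash
python3 - <<'E'
from h import *
plan([.5455,.2101,.0974],76.1)
s=bot.camera("scene");cv2.imwrite("pics/s10.png",cv2.resize(s[110:220,250:380],None,fx=5,fy=5,interpolation=cv2.INTER_CUBIC))
E
```

```text
now [0.5449 0.21   0.1177] xhead 76.15 z [-0.e+00  4.e-04 -1.e+00] j [ 0.18  0.63 -0.89  1.77  0.57  1.02  0.4 ] t 12.95 F [ 0.19 -0.2  -1.02] gap 0.0104
shift tool now [0.0002 0.0006 0.0203] shift in target frame [0.0002 0.0006 0.0203] turn deg [-0.01 -0.02  0.05]
```

View pics/s10.png

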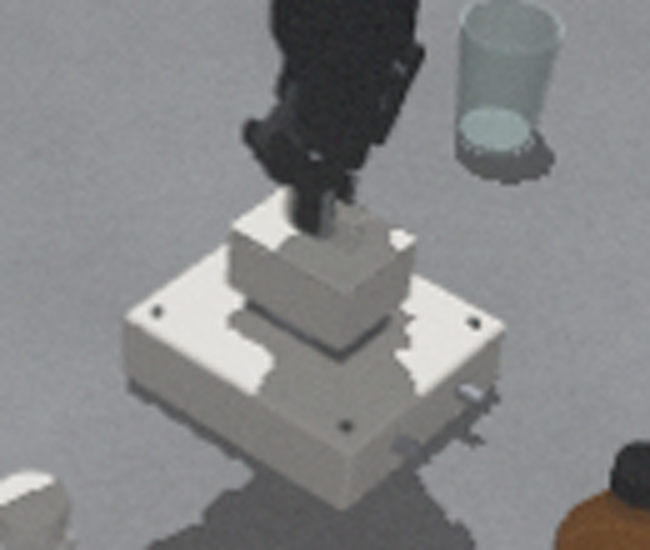

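The cover is over the plinth's top edges with no contact force. I carry on down.

Emit:
move_arm([
  {"jaw":0,"tx":0,"ty":0,"tz":0.002,"ax":0,"ay":0,"az":0},
  {"jaw":0,"tx":0,"ty":0,"tz":0.002,"ax":0,"ay":0,"az":0},
  {"jaw":0,"tx":0,"ty":0,"tz":0.002,"ax":0,"ay":0,"az":0},
  {"jaw":0,"tx":0,"ty":0,"tz":0.001,"ax":0,"ay":0,"az":0},
])

```text
time: 13.4
eef_pos: [0.5452, 0.2102, 0.1111]
eef_rot: [-2.473, -1.937, -0.001]
contact_force: [0.1, -0.5, -0.4]
finger_gap: 0.0106
```

Emit:
move_arm([
  {"jaw":0,"tx":0,"ty":0,"tz":0.001,"ax":0,"ay":0,"az":0},
  {"jaw":0,"tx":0,"ty":0,"tz":0.001,"ax":0,"ay":0,"az":0},
  {"jaw":0,"tx":0,"ty":0,"tz":0,"ax":0,"ay":0,"az":0},
])

```text
time: 13.7
eef_pos: [0.5456, 0.2106, 0.1101]
eef_rot: [2.473, 1.937, 0.004]
contact_force: [-0.9, -0.3, 5.6]
finger_gap: 0.0105
```

Contact came at TCP z ≈ 0.110, where the catches should be (foot about 13 mm above the box). I press on.

Emit:
move_arm([
  {"jaw":0,"tx":0,"ty":0,"tz":0.001,"ax":0,"ay":0,"az":0},
  {"jaw":0,"tx":0,"ty":0,"tz":0.001,"ax":0,"ay":0,"az":0},
  {"jaw":0,"tx":0,"ty":0,"tz":0,"ax":0,"ay":0,"az":0},
])

```text
time: 14.0
eef_pos: [0.546, 0.2108, 0.1089]
eef_rot: [2.472, 1.937, 0.005]
contact_force: [-1.3, -1.6, 11.2]
finger_gap: 0.0108
```

Emit:
move_arm([
  {"jaw":0,"tx":0,"ty":0,"tz":0.001,"ax":0,"ay":0,"az":0},
  {"jaw":0,"tx":0,"ty":0,"tz":0.001,"ax":0,"ay":0,"az":0},
  {"jaw":0,"tx":0,"ty":0,"tz":0,"ax":0,"ay":0,"az":0},
])

```text
time: 14.3
eef_pos: [0.5462, 0.2106, 0.1068]
eef_rot: [2.472, 1.936, 0.005]
contact_force: [-1.0, -0.8, 8.8]
finger_gap: 0.0108
```

```bash
python3 - <<'E'
from h import *
plan([.5455,.2101,.0974],76.1)
E
```

```text
now [0.5462 0.2106 0.1068] xhead 76.13 z [ 0.0035  0.001  -1.    ] j [ 0.17  0.64 -0.88  1.78  0.59  1.    0.39] t 14.3 F [-0.98 -0.82  8.8 ] gap 0.0108
shift tool now [-0.0007 -0.0006  0.0094] shift in target frame [-0.0007 -0.0006  0.0094] turn deg [ 0.18 -0.11  0.03]
```

Emit:
move_arm([
  {"jaw":0,"tx":0,"ty":0,"tz":0.001,"ax":0,"ay":0,"az":0},
  {"jaw":0,"tx":0,"ty":0,"tz":0.001,"ax":0,"ay":0,"az":0},
  {"jaw":0,"tx":0,"ty":0,"tz":0.001,"ax":0,"ay":0,"az":0},
  {"jaw":0,"tx":0,"ty":0,"tz":0.001,"ax":0,"ay":0,"az":0},
])

```text
time: 14.7
eef_pos: [0.5454, 0.2102, 0.1009]
eef_rot: [-2.473, -1.937, -0.002]
contact_force: [1.5, 1.3, -6.0]
finger_gap: 0.0105
```

Emit:
move_arm([
  {"jaw":0,"tx":0,"ty":0,"tz":0.001,"ax":0,"ay":0,"az":0},
  {"jaw":0,"tx":0,"ty":0,"tz":0.001,"ax":0,"ay":0,"az":0},
  {"jaw":0,"tx":0,"ty":0,"tz":0.001,"ax":0,"ay":0,"az":0},
  {"jaw":0,"tx":0,"ty":0,"tz":0.001,"ax":0,"ay":0,"az":0},
])

```text
time: 15.1
eef_pos: [0.545, 0.2102, 0.0974]
eef_rot: [2.473, 1.937, 0.001]
contact_force: [-3.3, -3.1, 10.9]
finger_gap: 0.0107
```

Emit:
move_arm([
  {"jaw":0,"tx":0,"ty":0,"tz":0.001,"ax":0,"ay":0,"az":0},
  {"jaw":0,"tx":0,"ty":0,"tz":0,"ax":0,"ay":0,"az":0},
])

```text
time: 15.3
eef_pos: [0.545, 0.2102, 0.0974]
eef_rot: [2.472, 1.937, 0.001]
contact_force: [-3.4, -1.8, 10.5]
finger_gap: 0.0105
```

It snapped: the force dropped, then rose again with TCP z at 0.0974, the home height. Now I press firmly.

Emit:
move_arm([
  {"jaw":0,"tx":0,"ty":0,"tz":0.001,"ax":0,"ay":0,"az":0},
  {"jaw":0,"tx":0,"ty":0,"tz":0.0005,"ax":0,"ay":0,"az":0},
  {"jaw":0,"tx":0,"ty":0,"tz":0,"ax":0,"ay":0,"az":0},
])

```text
time: 15.6
eef_pos: [0.5451, 0.2102, 0.0974]
eef_rot: [2.471, 1.936, 0.001]
contact_force: [-8.0, -5.3, 23.6]
finger_gap: 0.0104
```

```bash
python3 - <<'E'
from h import *
plan([.5455,.2101,.0974],76.1)
s=bot.camera("scene");cv2.imwrite("pics/s11.png",s);cv2.imwrite("pics/s11c.png",cv2.resize(s[110:220,250:380],None,fx=5,fy=5,interpolation=cv2.INTER_CUBIC))
t=bot.camera("top");cv2.imwrite("pics/t11.png",t)
print(bot.observe()['contact_force'])
E
```

```text
now [0.5451 0.2102 0.0974] xhead 76.14 z [ 0.0021 -0.0011 -1.    ] j [ 0.16  0.66 -0.87  1.79  0.6   0.98  0.38] t 15.6 F [-8.04 -5.33 23.59] gap 0.0104
shift tool now [ 0.      0.0004 -0.    ] shift in target frame [ 0.      0.0004 -0.    ] turn deg [0.13 0.04 0.04]
[-8.27746831 -4.82638369 22.79568769]
```

View pics/s11c.png

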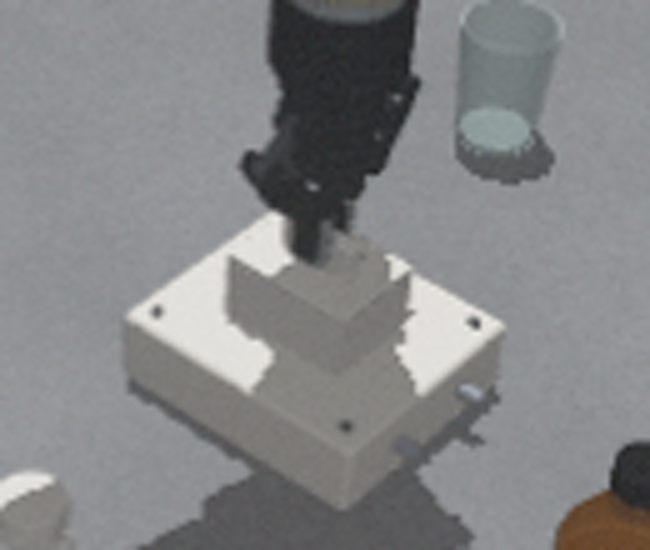

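View pics/t11.png

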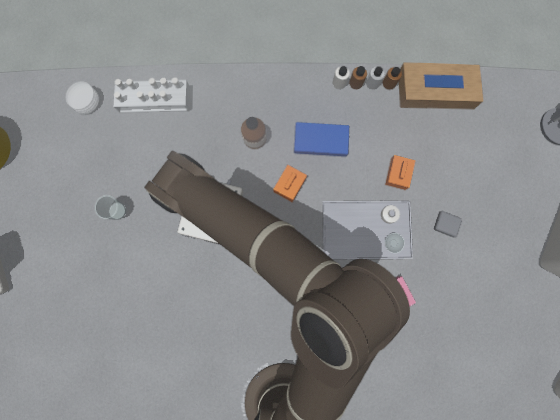

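The cover sits flush on the box with no gap in the scene picture, the bystanders are where they were in the top picture, and about 23 N downward is holding. I hand it in.

```bash
python3 - <<'E'
from workcell import bot
print(bot.job_done()); o=bot.observe(); print(o['time'],o['eef_pos'],o['contact_force'],o['finger_gap'])
E
```

```text
the job is handed in; nothing more can be done
None
the job is handed in; nothing more can be done
```

The pump is primed and the dust cover is snapped home. I handed the job in at about 15.7 s with the fingers still gripping the rib and pressing down.

- **Plunger:** I pressed it to its stop. The tip stopped at z = 0.0759 m against the expected 0.076, at up to 21 N. The scene picture showed the head back up after release.
- **Cover:** I gripped the white cover by its rib, lifted it out of the tray and lowered it over the plinth. The catches met it at the expected height with about 11 N. The force then dropped suddenly, and it came to rest at z = 0.0974 m, the home height.
- **Last checks:** The push was about 23 N down, with about 9 N sideways, and it held steady. The scene picture shows the cover flush on the box. Nothing in the tray or around it looks moved in the top picture, although the arm hid the jar and the nearest orange cover.
- **Disagreements:** The cameras differed by 2–4 mm on positions in x. The arm also overshot one small correction by about 2 mm. I put both right from the wrist camera before lowering the cover.
- **Refused moves:** The first three move calls were refused because rows lacked fields, and nothing moved.

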